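# Hold the hidden clamp bolt with the probe level over the jar

## Robot

A 6-joint arm with a two-finger parallel gripper is mounted at the origin on the work surface; the furniture and walls round the work are solid. World frame = base frame: x ahead of the robot, y to its left, z up, the work surface at z = 0. Lengths are in m, angles in rad, forces in N, time in s.
With the tool pointing down it reaches from about 0.375 to 0.975 m from the base axis. Payload 3.8 kg.
Tool frame: the origin (TCP) lies midway between the tips of the shut fingers; the grasp point (between the pads) lies 19 mm behind it; x points along the fingers, z is the direction in which the jaws open and shut, and the axes are right-handed (so a half turn about x gives the same grasp; the last joint's range is limited). The gripper opens to 85 mm and grips with 20 to 120 N. Pads are 22 mm wide; open, the fingers measure 114 mm over their backs; the gripper's body (76 mm by 85 mm) begins 54 mm behind the grasp point. The pads swing forward as they close: fully open they stand 13 mm farther back than shut.
Start: joints at [1.15, 0.264, 1.604, -0, 1.274, -0.037], TCP at [0.253, 0.626, 0.231] pointing down, gripper open.
Joint ranges: [-2.63, 2.63], [-0.94, 2.18], [0.31, 2.57], [-1.31, 4.45], [0, 2.66], [-2.55, 2.55]. Speed limits (rad/s): [2.57, 2.57, 3.14, 3.14, 3.14, 3.14].

## Interface

Orientations are given as a rotation vector (axis times angle).
In Python, from workcell import * gives the robot as it stands. The module is installed in compiled form; this text tells all that it offers.
- The arm moves only by the tool carry_out, never from a script. Its arguments are lists of equal length, an entry for each row: "offset": the shift along the tool's x, y, z in cm, a list of three; "delta_rot": the turn, a rotation vector about the tool's x, y, z in degrees, a list of three. A call has exactly 5 rows; each row shifts and turns the commanded pose from where the row before left it, along the tool's axes as they then stand; what a row does not reach is not made up. A row lasts 1/12 s, in which the tool goes at most 41.7 mm and 7.16 degrees, less where a joint would pass 70% of its speed; a pose out of reach is approached as far as the arm can. A call is refused whole if a number of a shift passes 4.17 or a number of a turn 7.16, either way. A call with a gripper value outside its range is refused whole. "fingers" is the opening, from -1 (shut) to 1 (fully open), set as the call begins (left out, the last holds). The fingers move at their own pace and stop on an object; "newtons" is the grip in N (left out, the last holds). Time passes only in rows, so rows that do not move let the fingers close, or fill a call up. It gives the time, the measured TCP pose, the force and the opening at its end, in the units of the state.
- read_state(): the state, without advancing time (a new reading comes with each control period).
- read_camera(name): name is "scene" or "top"; returns (picture, depth): 400x640x3 uint8, red, green, blue; 400x640 float32, m along the optical axis (not along the pixel's ray), 0 where there is no reading.
- get_calibration(name): a dict with "fx", "fy", "cx", "cy" (pixels), "distortion" ([k1, k2, p1, p2, k3] as OpenCV has them; the pictures are not rectified), "R" (3x3) and "t" (3): a world point X has camera coordinates R X + t. Camera axes: x right, y down, z forward; pixel columns grow to the right and rows downward; lengths in m; the calibration is good to about 2 mm. A picture is of the moment at which its call begins. get_calibration takes no time and is no camera call.
- finish_job(): hands the job in, once; it reports no verdict.
The state is a dict: "time": time; "q": joint angles; "joint_vel": joint speeds; "joint_torque": joint torques, N m; "tool_pos": TCP position; "tcp_rot": TCP orientation; "wrist_force": force on the tool from outside, world axes, zero at the start; "torque": the same for the moment, N m; "width": opening from 0.0 (shut) to 1.0 (fully open).
Only numpy, scipy, OpenCV 4.12 (cv2) and the standard library are available. Lean on these libraries where they do the work, as an engineer would, in place of code of your own. Each camera call takes 0.05 s, during which the arm holds its last target. There are 200 camera calls.

## Task

The probe arm on the slotted bracket has come loose and droops: reach down into the narrow gap behind the slotted plate, grip the T-shaped bolt head hidden there, and use it to slide the bolt along its slot until the probe points straight down over the middle of the faceted glass jar, with its arm level. Finish while still holding the bolt head so that it cannot turn and the arm stays level, ready for someone to tighten the nut in front. Handle the arm only through the bolt head, and leave the jar, the sample cup and the spanner where they stand.

Things in the scene. Friction and masses are not known exactly. Their poses are not given: they have to be found in the camera images.
- bracket: Fixed aluminium bracket, 180 mm wide. Origin on the table midway between its two 8 mm upright plates; x from slotted front plate to plain backing plate, y along them, z up. Inner faces at x = -28 and +28 mm: a 56 mm gap, open above and at both y ends, floor at z = 22 mm or lower. Plate tops: front 170, back 166 mm. The front plate's level slot, in which the bolt slides, is at z = 140 mm.
- bolt_head: Steel T-shaped bolt head in the gap: block 18 mm (x, bolt axis) x 14 mm (y) x 36 mm tall (z). Origin at its centre, on the bolt axis: bracket x = 0, y = slot_slide, z = 140 mm. Axes equal the bracket's when the arm is level; leans with the drooping arm about x. Pads closed from above along bracket y on its two sides 14 mm apart turn it upright, and so the arm level.
- clamp_bolt (a joint): Turning of bolt, head and arm together, rad: 0 = arm level and head upright, positive = arm drooping. Range -0.3 to 0.36; almost no friction, so the arm's weight (about 0.08 N m) turns it down to the stop at 0.36 unless it is held.
- slot_slide (a joint): Position of the bolt along the slot, m, along bracket +y from the middle of the slot; range -0.05 to 0.05; it stays where it is left (friction about 1.5 N).
- probe_arm: Flat aluminium arm fixed on the bolt in front of the slotted plate, reaching along bracket +y, with a black clip and a grey 12 mm probe at its end. Origin on the bolt axis at the bolt head's centre; with the arm level its axes equal the bracket's, the arm is at x = -64 mm and the probe's axis at x = -82 mm, y = +90 mm.
- probe_tip (a point): Lower tip of the probe, at (-82, +90, -50) mm in the probe arm's frame; with the arm level it is 90 mm above the table.
- jar: Small faceted clear glass jar, 56 mm across, 52 mm high, loose on the table in front of the bracket near the probe. Origin at the centre of its underside.
- sample_cup: Bystander: open grey tapered sample cup, 54 mm across and 52 mm high, loose in front of the bracket on the side away from the probe. Origin at the centre of its underside.
- spanner: Bystander: steel spanner, 150 mm long, lying on the table between the bracket and the robot. Origin under its middle, x along it.
Things that resemble listed ones, but are neither listed nor needed, are in the scene too. There is more than one size of the bracket; the job needs the larger. What is shaped like the jar but orange or turquoise is not meant.

How it is judged:
At the end, for the whole second after the job is handed in: The fingers still grip the bolt head (over 3 N), the arm is level within 0.1 rad and still, carried by nothing but the bolt, the probe tip is within 14 mm horizontally of the jar's axis, and the jar stands upright within 12 mm of its start, cup and spanner within 30 mm (contact force between the fingers and bolt_head above 3 N and value of joint clamp_bolt between -0.1 and 0.1 rad and velocity of joint clamp_bolt between -0.1 and 0.1 rad/s and horizontal distance between probe_tip and jar below 0.014 m and contact force between probe_arm and anything else below 0.3 N and angle between jar's own z axis and vertical below 0.1 rad and distance of jar from where it was at the start of the episode below 0.012 m and distance of each of sample_cup, spanner from where it was at the start of the episode below 0.03 m); the arm keeps its last pose, push and grip.
It fails at once if the robot handles the arm or probe directly (contact force between any of the arm, the fingers and probe_arm above 2 N).
It fails at once if the jar is pushed away or knocked over (distance of jar from where it was at the start of the episode above 0.03 m or angle between jar's own z axis and vertical above 0.5 rad).
It also fails if it takes over 32 s, if anything falls off the work surface, if the arm or the gripper's body presses on something with over 40 N, if the wrist force passes 120 N, or if a joint passes its speed limit or range.

## Working session

There is one attempt and no reset: what is moved stays moved. The work goes in short steps, Python scripts to look and compute and a tool call to move; the robot and the scene stay as the last step left them, time stands still between calls to the robot, and variables do not carry over. Pictures are saved under pics/ and viewed, about 8 in all and at most 12, crops included, and the job is handed in when it is done.

Besides the shell and the picture viewer there is one more tool, called as name(argument=value, ...) on one line, values as JSON. carry_out: Moves the arm, as the interface text tells. Its arguments: {"type":"object","properties":{"offset":{"type":"array"},"delta_rot":{"type":"array"},"fingers":{"type":"number"},"newtons":{"type":"number"}},"required":["offset","delta_rot"]}

```bash
mkdir -p pics; cat > h.py <<'E'
from workcell import *
import numpy as np, cv2
from scipy.spatial.transform import Rotation as Rn
def cloud(name):
    im,d=read_camera(name); c=get_calibration(name)
    K=np.array([[c['fx'],0,c['cx']],[0,c['fy'],c['cy']],[0,0,1]])
    v,u=np.mgrid[:400,:640]
    p=cv2.undistortPoints(np.stack([u,v],-1).reshape(-1,1,2).astype(float),K,np.array(c['distortion'],float)).reshape(400,640,2)
    P=np.dstack([p[...,0]*d,p[...,1]*d,d])
    W=(P-np.array(c['t']))@np.array(c['R'])
    W[d==0]=np.nan
    return im,d,W
E
python3 - <<'E'
from h import *
for n in ("scene","top"):
    im,d,W=cloud(n); cv2.imwrite(f'pics/{n}0.png',im[...,::-1]); np.save(n+'0.npy',W); c=get_calibration(n); print(n,-np.array(c['R']).T@c['t'],(d==0).mean())
print(read_state())
E
```

```text
scene [ 0.08725329 -0.5785495   0.63619216] 0.00401171875
top [ 0.29918983 -0.01318872  0.95587834] 0.0038203125
{'time': 0.1, 'q': array([ 1.15011536e+00,  2.64706393e-01,  1.60524870e+00,  7.91425871e-07,
        1.27369723e+00, -3.69314971e-02]), 'joint_vel': array([ 1.56543970e-03,  9.59165699e-05, -5.41856241e-03, -2.52620343e-04,
       -3.92192171e-04,  3.16072117e-04]), 'joint_torque': array([-1.28382626e-04, -5.16695952e+01, -3.68594670e+01, -1.05209297e-04,
        6.30219933e-03, -2.50574567e-05]), 'tool_pos': array([0.25246961, 0.6252901 , 0.23006118]), 'tcp_rot': array([-0.92317553,  1.36844851,  0.92138225]), 'wrist_force': array([ 0.02333748, -0.10522425, -0.45638176]), 'torque': array([0.00159753, 0.03881778, 0.04724753]), 'width': 0.9956452385652103}
```

View pics/scene0.png

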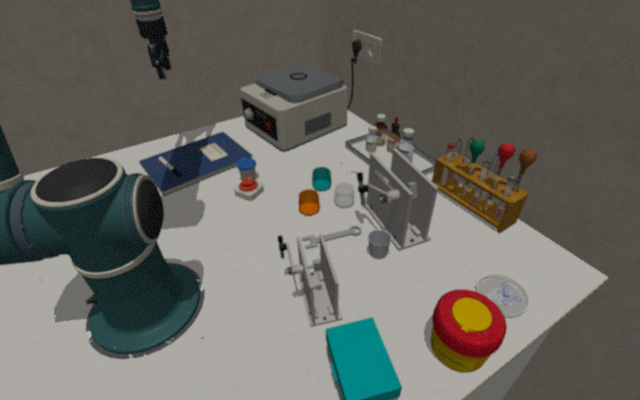

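View pics/top0.png

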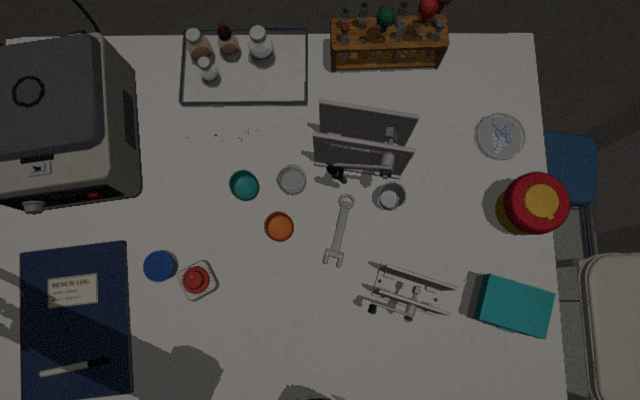

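Larger bracket is at top px (365,140), with its T-head near (391,135); the smaller look-alike is at (410,290). The clear jar is at (292,180); the orange (279,226) and turquoise (244,185) ones are decoys. The cup is at (391,196) and the spanner at (340,230). Next I measure and check one close crop.

```bash
python3 - <<'E'
from h import *
W=np.load('top0.npy'); im=cv2.imread('pics/top0.png')
def reg(W,u0,u1,v0,v1): return W[v0:v1,u0:u1].reshape(-1,3)
P=reg(W,300,425,90,190); P=P[~np.isnan(P[:,0])]
# plate tops
T=P[(P[:,2]>.162)&(P[:,2]<.176)]
print('tops',len(T),T.mean(0))
# split in two by line fit: cluster
lab=cv2.kmeans(T[:,:2].astype(np.float32),2,None,(3,50,1e-6),5,2)[1].ravel()
for k in (0,1):
    Q=T[lab==k]; r=cv2.fitLine(Q[:,:2].astype(np.float32),cv2.DIST_HUBER,0,.01,.01).ravel()
    s=(Q[:,:2]-r[2:])@r[:2]; n=(Q[:,:2]-r[2:])@[-r[1],r[0]]; print(len(Q),np.median(Q[:,2]),r,np.degrees(np.arctan2(r[1],r[0])),r[2:]+r[:2]*s.min(),r[2:]+r[:2]*s.max(),n.std())
for nm,b in dict(jar=(275,310,162,200),cup=(374,408,180,214)).items():
  for cam in ('top',):
    Q=reg(W,*b); Q=Q[(Q[:,2]>.01)]; print(nm,len(Q),np.percentile(Q[:,2],[5,50,95]))
    Q=Q[Q[:,2]>.035]
    if len(Q)>5: c=cv2.minEnclosingCircle(Q[:,:2].astype(np.float32)); print(c)
for (u,v) in [(392,132),(390,136),(388,145),(387,155),(387,160),(300,160),(292,180),(292,168),(281,183),(304,180),(244,185)]: print(u,v,W[v,u].round(4))
a=cv2.resize(im[85:215,265:425],None,fx=5,fy=4.6,interpolation=cv2.INTER_CUBIC); a=cv2.convertScaleAbs(a,alpha=1.6); cv2.imwrite('pics/crop1.png',a[:600])
S=cv2.imread('pics/scene0.png')
E
```

```text
tops 987 [ 0.58947757 -0.08511109  0.1661405 ]
489 0.16602362400268147 [ 0.99756366  0.06976223  0.60072404 -0.03955605] 4.0003304 [ 0.55544085 -0.04272282] [ 0.64517533 -0.03644745] 0.026109135624132883
498 0.16606575935446033 [ 0.98876154 -0.14950114  0.58233637 -0.12895456] -8.598019 [ 0.54891921 -0.12390187] [ 0.62253123 -0.13503204] 0.02590376581078498
jar 350 [0.0130999  0.03578777 0.05140414]
((0.5303332805633545, 0.053875166922807693), 0.027888845652341843)
cup 342 [0.01293916 0.03875606 0.05179331]
((0.4929874539375305, -0.1436602920293808), 0.027569130063056946)
392 132 [ 0.584  -0.1314  0.1559]
390 136 [ 0.5781 -0.1283  0.1514]
388 145 [ 0.5558 -0.1219  0.1685]
387 155 [ 0.5431 -0.1221  0.151 ]
387 160 [ 0.5341 -0.1219  0.1506]
300 160 [ 0.5785  0.0396 -0.0006]
292 180 [0.5347 0.0556 0.0023]
292 168 [0.5565 0.0549 0.0164]
281 183 [0.528  0.0782 0.0038]
304 180 [0.5228 0.0286 0.0501]
244 185 [0.5244 0.1551 0.0015]
```

View pics/crop1.png

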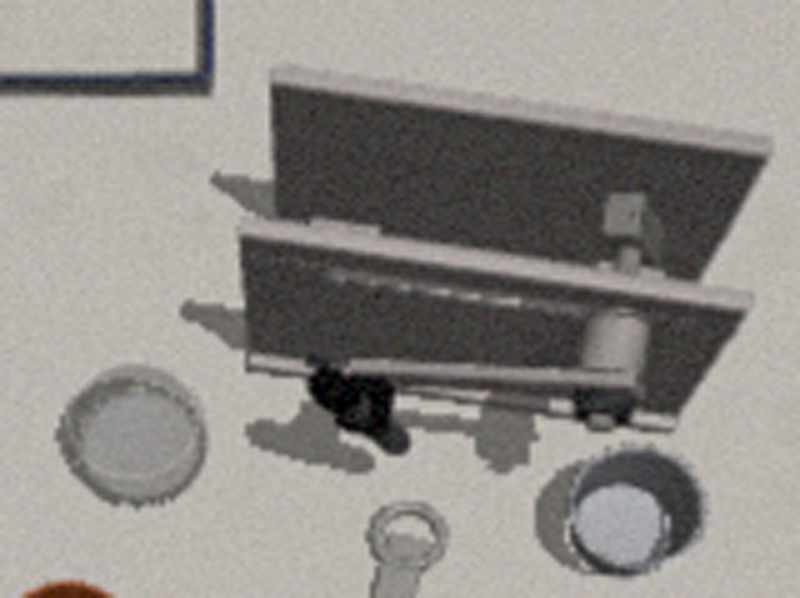

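The crop shows the T head at crop (625,215), which is top px (390,132), in the gap between the two plates. The drooping arm runs along the front, with the clip at crop (345,390). Now I fit the bracket frame.

```bash
python3 - <<'E'
from h import *
W=np.load('top0.npy'); S=np.load('scene0.npy')
P=W[90:190,300:425].reshape(-1,3); P=P[P[:,2]>.1]
a,b=W[100,320],W[116,418]; print('far ends',a,b,'near',W[135,314],W[149,413])
def best(P):
    r=[]
    for th in np.radians(np.arange(0,40,.5)):
        yv=np.array([-np.sin(th),np.cos(th)]); xv=np.array([np.cos(th),np.sin(th)])
    return
T=P[(P[:,2]>.160)&(P[:,2]<.176)]
best=max(np.radians(np.arange(-30,31,.25)),key=lambda th:(np.histogram(T[:,:2]@[np.cos(th),np.sin(th)],np.arange(.3,.9,.002))[0]**2.).sum())
xv=np.array([np.cos(best),np.sin(best)]); yv=np.array([-xv[1],xv[0]])
print('yaw',np.degrees(best))
n=T[:,:2]@xv; mid=(n.min()+n.max())/2
cs=[];ths=[]
for m in (n<mid,n>=mid):
    Q=T[m]; q=n[m]; Q=Q[abs(q-np.median(q))<.007]
    r=cv2.fitLine(Q[:,:2].astype(np.float32),cv2.DIST_HUBER,0,.01,.01).ravel(); ths.append(np.degrees(np.arctan(-r[0]/r[1]))); y=Q[:,:2]@yv
    cs.append([np.median(Q[:,:2]@xv),(y.min()+y.max())/2]); print(len(Q),'z',np.median(Q[:,2]),'x',np.percentile(Q[:,:2]@xv,[1,50,99]),'y',y.min(),y.max(),ths[-1])
th=np.radians(np.mean(ths)); c=np.mean(cs,0); O=c[0]*xv+c[1]*yv; print('origin',O,'yaw',np.degrees(th))
xv=np.array([np.cos(th),np.sin(th)]); yv=np.array([-xv[1],xv[0]])
B=lambda X:np.array([(X[...,:2]-O)@xv,(X[...,:2]-O)@yv,X[...,2]]).T
print('jar',B(np.array([[.5303,.0539,0]])),'cup',B(np.array([[.493,-.1437,0]])))
for nm,X in (('top',P),('scene',S.reshape(-1,3))):
    Q=B(X); h=Q[(abs(Q[:,0])<14)&(abs(Q[:,0])<.020)&(abs(Q[:,1])<.085)&(Q[:,2]>.10)]; print(nm,'head',len(h)); 
    if len(h): print(np.percentile(h,[3,50,97],axis=0).round(4)); t=h[h[:,2]>.153]; print(len(t),np.percentile(t,[3,50,97],axis=0).round(4))
    Q=Q[(Q[:,0]<-.055)&(Q[:,0]>-.11)&(abs(Q[:,1])<.13)&(Q[:,2]>.06)]; print('front',np.percentile(Q,[2,50,98],axis=0).round(4))
c=read_state(); print(Rn.from_rotvec(c['tcp_rot']).as_matrix().round(3))
E
```

```text
far ends [ 0.64076925 -0.0039941   0.16494708] [ 0.61083109 -0.17703586  0.16377574] near [0.57383644 0.00630422 0.16965827] [ 0.54820645 -0.16476431  0.16962119]
yaw -10.25
587 z 0.1677203499574589 x [0.56236635 0.56596937 0.57168411] y -0.06852609347688114 0.11124535324982686 -9.939247
505 z 0.16398822801317936 x [0.6263518  0.63045881 0.63591295] y -0.06788840066974984 0.11174604260528087 -9.569571
origin [ 0.59251846 -0.08514954] yaw -9.754409
jar [[-0.08487749  0.12649792  0.        ]] cup [[-0.08815979 -0.07456495  0.        ]]
top head 168
[[-0.0158 -0.0584  0.1274]
 [-0.0037 -0.0464  0.1502]
 [ 0.0081 -0.0361  0.1583]]
70 [[-0.0078 -0.0488  0.1531]
 [ 0.0002 -0.0428  0.1555]
 [ 0.0082 -0.0362  0.1588]]
front [[-0.0878 -0.057   0.1068]
 [-0.0662 -0.0003  0.1351]
 [-0.0564  0.0533  0.1511]]
scene head 113
[[-0.0096 -0.06    0.1279]
 [-0.0016 -0.0512  0.1483]
 [ 0.0075 -0.0382  0.1578]]
36 [[-0.0096 -0.0505  0.1533]
 [-0.0026 -0.0469  0.1555]
 [ 0.0065 -0.0372  0.1579]]
front [[-0.0894 -0.0596  0.0716]
 [-0.0759  0.0192  0.1273]
 [-0.0576  0.0477  0.151 ]]
[[-0.001 -0.927  0.374]
 [-0.002  0.374  0.927]
 [-1.     0.    -0.002]]
```

Bracket yaw is -9.75° with its origin at (0.5925,-0.085). The 180 mm width, top heights and plate spacing all match the description. The head is at slide ≈ -49 mm, and the jar at bracket (-85, 126.5), so the target slide is about +36 mm. Moving now.

carry_out(offset=[[-2,0,0],[-2,0,0],[0,-2.28,-3.46],[0,-2.28,-3.46],[0,-2.28,-3.46]], delta_rot=[[-6.1,0,0],[-6.1,0,0],[0,0,0],[0,0,0],[0,0,0]], fingers=1, newtons=40)

```text
time: 0.52
tool_pos: [0.3025, 0.511, 0.271]
tcp_rot: [-1.084, 1.285, 1.084]
wrist_force: [0.5, -0.7, -1.0]
width: 0.996
```

carry_out(offset=[[0,-2.28,-3.46],[0,-2.28,-3.46],[0,-2.28,-3.46],[0,-2.28,-3.46],[0,-2.28,-3.46]], delta_rot=[[0,0,0],[0,0,0],[0,0,0],[0,0,0],[0,0,0]])

```text
time: 0.93
tool_pos: [0.3854, 0.3201, 0.2708]
tcp_rot: [-1.083, 1.285, 1.083]
wrist_force: [0.1, 0.0, 0.7]
width: 1.0
```

carry_out(offset=[[0,-2.28,-3.46],[0,-2.28,-3.46],[0,-2.28,-3.46],[0,-2.28,-3.46],[0,-2.28,-3.46]], delta_rot=[[0,0,0],[0,0,0],[0,0,0],[0,0,0],[0,0,0]])

```text
time: 1.35
tool_pos: [0.4684, 0.1302, 0.271]
tcp_rot: [-1.082, 1.285, 1.083]
wrist_force: [1.4, -0.1, -0.6]
width: 1.002
```

carry_out(offset=[[0,-2.27,-3.45],[0,-2.27,-3.45],[0,-2.27,-3.45],[0,-2.27,-3.45],[0,-2.27,-3.45]], delta_rot=[[0,0,0],[0,0,0],[0,0,0],[0,0,0],[0,0,0]])

```text
time: 1.77
tool_pos: [0.5509, -0.0591, 0.2709]
tcp_rot: [-1.082, 1.286, 1.083]
wrist_force: [0.2, 0.5, 0.1]
width: 0.998
```

carry_out(offset=[[0,-2.27,-3.45],[0,-2.27,-3.45],[0,0,0],[0,0,0],[0,0,0]], delta_rot=[[0,0,0],[0,0,0],[0,0,0],[0,0,0],[0,0,0]])

```text
time: 2.18
tool_pos: [0.5833, -0.1325, 0.2704]
tcp_rot: [-1.08, 1.286, 1.084]
wrist_force: [-0.4, 0.5, -0.2]
width: 0.996
```

```bash
cat >> h.py <<'E'
O=np.array([0.59251846,-0.08514954]); th=np.radians(-9.754)
xv=np.array([np.cos(th),np.sin(th)]); yv=np.array([-xv[1],xv[0]])
def B(X): X=np.asarray(X); return np.stack([(X[...,:2]-O)@xv,(X[...,:2]-O)@yv,X[...,2]],-1)
def tool():
    s=read_state(); R=Rn.from_rotvec(s['tcp_rot']).as_matrix(); Rb=np.eye(3); Rb[:2,0]=xv; Rb[:2,1]=yv
    print(s['time'],'tcp bracket',B(s['tool_pos']).round(4),'axes in bracket\n',(Rb.T@R).round(4),s['wrist_force'].round(1),s['width'].round(3))
E
python3 - <<'E'
from h import *
tool(); im,d,W=cloud('top'); cv2.imwrite('pics/top1.png',cv2.resize(im[60:240,260:440,::-1],None,fx=3.3,fy=3.3,interpolation=cv2.INTER_CUBIC))
im,d,W=cloud('scene'); cv2.imwrite('pics/sc1.png',cv2.resize(im[80:260,280:480,::-1],None,fx=3.3,fy=3.3,interpolation=cv2.INTER_CUBIC))
E
```

```text
Traceback (most recent call last):
  File "h.py", line 18, in tool
    print(s['time'],'tcp bracket',B(s['tool_pos']).round(4),'axes in bracket\n',(Rb.T@R).round(4),s['wrist_force'].round(1),s['width'].round(3))
                                                                                                                            ^^^^^^^^^^^^^^^^
AttributeError: 'float' object has no attribute 'round'
```

```bash
sed -i "s/s\['width'\].round(3)/round(s['width'],3)/" h.py
python3 - <<'E'
from h import *
tool(); 
im,d,W=cloud('scene'); cv2.imwrite('pics/sc1.png',cv2.resize(im[80:260,280:480,::-1],None,fx=3.3,fy=3.3,interpolation=cv2.INTER_CUBIC))
E
```

```text
2.1833 tcp bracket [-0.0011 -0.0483  0.2704] axes in bracket
 [[-2.0e-03 -1.0e+00  1.5e-03]
 [ 8.0e-04  1.5e-03  1.0e+00]
 [-1.0e+00  2.0e-03  8.0e-04]] [-0.4  0.5 -0.2] 0.996
```

View pics/sc1.png

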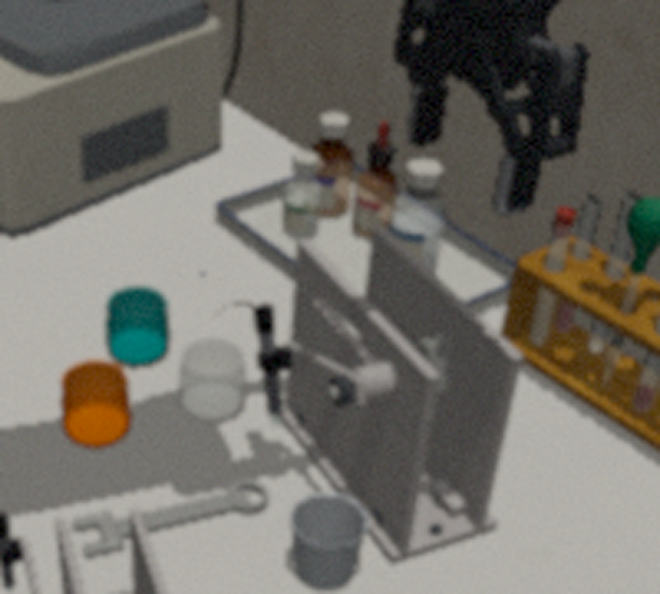

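The scene crop shows the open gripper above the bracket, fingers at crop (430,120) and (515,190), with nothing disturbed. Descending into the gap.

carry_out(offset=[[2.0,-0.1,0],[2.0,0,0],[2.0,0,0],[2.0,0,0],[2.0,0,0]], delta_rot=[[0,0,0],[0,0,0],[0,0,0],[0,0,0],[0,0,0]])

```text
time: 2.65
tool_pos: [0.5844, -0.1308, 0.1708]
tcp_rot: [-1.084, 1.284, 1.084]
wrist_force: [0.7, 0.9, -0.3]
width: 1.005
```

carry_out(offset=[[1.5,0,0],[1.5,0,0],[1.2,0,0],[0.5,0,0],[0,0,0]], delta_rot=[[0,0,0],[0,0,0],[0,0,0],[0,0,0],[0,0,0]])

```text
time: 3.07
tool_pos: [0.5836, -0.1315, 0.1229]
tcp_rot: [-1.082, 1.286, 1.086]
wrist_force: [0.6, 0.6, 0.2]
width: 0.999
```

```bash
python3 - <<'E'
from h import *
tool()
im,d,W=cloud('top'); cv2.imwrite('pics/top1.png',cv2.resize(im[80:220,260:440,::-1],None,fx=4,fy=4,interpolation=cv2.INTER_CUBIC))
E
```

```text
3.0667 tcp bracket [-0.0009 -0.0472  0.1229] axes in bracket
 [[-2.7e-03 -1.0e+00 -8.0e-04]
 [ 3.0e-04 -8.0e-04  1.0e+00]
 [-1.0e+00  2.7e-03  3.0e-04]] [0.6 0.6 0.2] 0.999
```

View pics/top1.png

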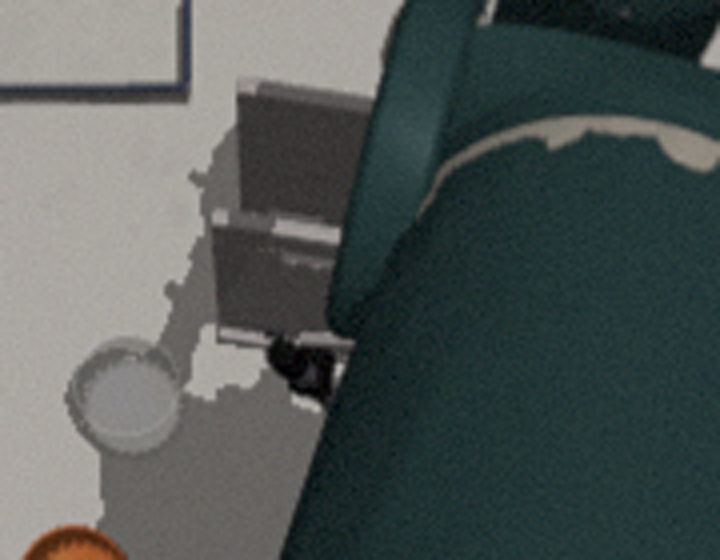

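The arm hides the head here, but the forces are nil and the pose is as planned. Closing the fingers.

carry_out(offset=[[0,0,0],[0,0,0],[0,0,0],[0,0,0],[0,0,0]], delta_rot=[[0,0,0],[0,0,0],[0,0,0],[0,0,0],[0,0,0]], fingers=-1, newtons=50)

```text
time: 3.53
tool_pos: [0.5852, -0.1331, 0.1249]
tcp_rot: [-1.083, 1.285, 1.081]
wrist_force: [-0.3, -0.1, 1.1]
width: 0.296
```

carry_out(offset=[[0,0,0],[0,0,0],[0,0,0],[0,0,0],[0,0,0]], delta_rot=[[0,0,0],[0,0,0],[0,0,0],[0,0,0],[0,0,0]])

```text
time: 3.95
tool_pos: [0.5852, -0.1332, 0.1248]
tcp_rot: [-1.083, 1.285, 1.082]
wrist_force: [0.6, -0.4, 3.4]
width: 0.156
```

carry_out(offset=[[0,0,0],[0,0,0],[0,0,0],[0,0,0],[0,0,0]], delta_rot=[[0,0,0],[0,0,0],[0,0,0],[0,0,0],[0,0,0]])

```text
time: 4.37
tool_pos: [0.5853, -0.1332, 0.1248]
tcp_rot: [-1.083, 1.285, 1.081]
wrist_force: [0.7, -0.9, 5.7]
width: 0.154
```

```bash
python3 - <<'E'
from h import *
tool()
for n in('scene','top'):
    im,d,W=cloud(n); Q=B(W).reshape(-1,3); Q=Q[(Q[:,0]<-.055)&(Q[:,0]>-.105)&(abs(Q[:,1])<.09)&(Q[:,2]>.06)&(Q[:,2]<.22)]; print(n,len(Q),np.percentile(Q,[2,50,98],axis=0).round(4))
    if n=='scene': cv2.imwrite('pics/sc2.png',cv2.resize(im[120:260,320:480,::-1],None,fx=4,fy=4,interpolation=cv2.INTER_CUBIC))
E
```

```text
4.3667 tcp bracket [ 0.001  -0.0486  0.1248] axes in bracket
 [[ 1.e-03 -1.e+00  7.e-04]
 [-3.e-04  7.e-04  1.e+00]
 [-1.e+00 -1.e-03 -3.e-04]] [ 0.7 -0.9  5.7] 0.154
scene 506 [[-0.0895 -0.0594  0.1027]
 [-0.0735  0.0207  0.145 ]
 [-0.0578  0.0449  0.1811]]
top 206 [[-0.0882  0.0275  0.1005]
 [-0.0828  0.041   0.1479]
 [-0.0609  0.0505  0.1824]]
```

View pics/sc2.png

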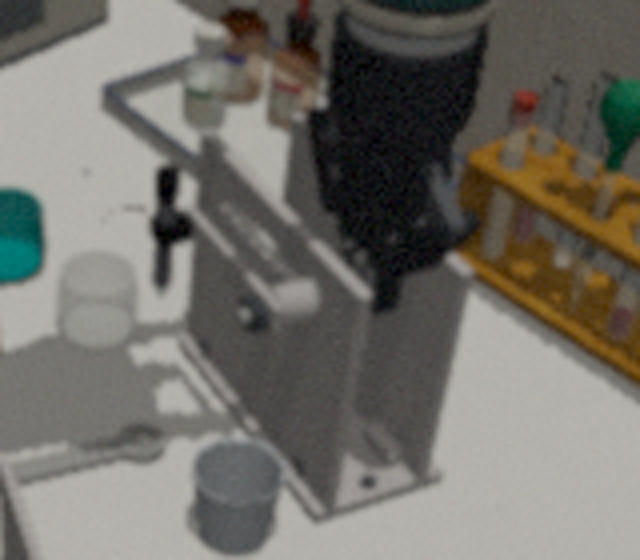

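The probe now hangs vertical at crop (165,230) and the arm is level. The 0.154 opening is about 13 mm, so the head is gripped. Sliding 8.5 cm.

carry_out(offset=[[0,0,0.6],[0,0,0.9],[0,0,1.0],[0,0,1.0],[0,0,1.0]], delta_rot=[[0,0,0],[0,0,0],[0,0,0],[0,0,0],[0,0,0]])

```text
time: 4.88
tool_pos: [0.593, -0.0887, 0.1248]
tcp_rot: [-1.083, 1.285, 1.081]
wrist_force: [0.4, -2.3, 4.7]
width: 0.153
```

carry_out(offset=[[0,0,1.0],[0,0,1.0],[0,0,0.9],[0,0,0.7],[0,0,0.4]], delta_rot=[[0,0,0],[0,0,0],[0,0,0],[0,0,0],[0,0,0]])

```text
time: 5.3
tool_pos: [0.6001, -0.0485, 0.1248]
tcp_rot: [-1.084, 1.284, 1.082]
wrist_force: [-0.1, -1.5, 5.6]
width: 0.158
```

carry_out(offset=[[0,0,0],[0,0,0],[0,0,0],[0,0,0],[0,0,0]], delta_rot=[[0,0,0],[0,0,0],[0,0,0],[0,0,0],[0,0,0]])

```text
time: 5.72
tool_pos: [0.6001, -0.0484, 0.1247]
tcp_rot: [-1.082, 1.283, 1.082]
wrist_force: [1.9, 1.6, 5.1]
width: 0.156
```

```bash
python3 - <<'E'
from h import *
tool()
for n in('scene','top'):
    im,d,W=cloud(n); Q0=B(W).reshape(-1,3); Q=Q0[(Q0[:,0]<-.055)&(Q0[:,0]>-.105)&(Q0[:,1]<.16)&(Q0[:,1]>.105)&(Q0[:,2]>.065)&(Q0[:,2]<.22)]; print(n,len(Q),np.percentile(Q,[2,50,98],axis=0).round(4))
    lo=Q[(Q[:,2]<.12)]; hi=Q[Q[:,2]>.155]; print('probe lower/upper',len(lo),np.median(lo,axis=0),len(hi),np.median(hi,axis=0))
    a=Q0[(Q0[:,0]<-.055)&(Q0[:,0]>-.07)&(Q0[:,1]<.11)&(Q0[:,1]>.05)&(Q0[:,2]>.1)&(Q0[:,2]<.17)]; print('arm',len(a),np.polyfit(a[:,1],a[:,2],1) if len(a)>9 else '')
    cv2.imwrite(f'pics/{n}3.png',im[...,::-1])
    j=Q0[(np.hypot(Q0[:,0]+.085,Q0[:,1]-.1265)<.036)&(Q0[:,2]>.035)&(Q0[:,2]<.06)]
    if len(j)>5: print('jar',len(j),cv2.minEnclosingCircle(j[:,:2].astype(np.float32)))
a=cv2.imread('pics/scene3.png')[120:260,290:450]; b=cv2.imread('pics/top3.png')[100:240,240:400]
cv2.imwrite('pics/both3.png',cv2.resize(np.hstack([a,b]),(800,350),interpolation=cv2.INTER_CUBIC))
E
```

```text
5.7167 tcp bracket [0.0012 0.0375 0.1247] axes in bracket
 [[ 1.4e-03 -1.0e+00  7.0e-04]
 [ 1.3e-03  7.0e-04  1.0e+00]
 [-1.0e+00 -1.4e-03  1.3e-03]] [1.9 1.6 5.1] 0.156
scene 223 [[-0.0891  0.1073  0.0989]
 [-0.0825  0.1231  0.1457]
 [-0.0646  0.1331  0.1815]]
probe lower/upper 37 [-0.08419     0.12432907  0.10932918] 63 [-0.08396283  0.12382751  0.17273076]
arm 98 [-0.03966143  0.1465505 ]
jar 203 ((-0.08548697084188461, 0.12609994411468506), 0.028550440445542336)Traceback (most recent call last):
  File "<stdin>", line 4, in <module>
    return _quantile_unchecked(
        a, q, axis, out, overwrite_input, method, keepdims, weights)
    return _ureduce(a,
                    func=_quantile_ureduce_func,
    ...<5 lines>...
                    overwrite_input=overwrite_input,
                    method=method)
    r = func(a, **kwargs)
    result = _quantile(arr,
                       quantiles=q,
    ...<2 lines>...
                       out=out,
                       weights=wgt)
    slices_having_nans = np.isnan(arr[-1, ...])
                                  ~~~^^^^^^^^^
IndexError: index -1 is out of bounds for axis 0 with size 0
```

```bash
python3 - <<'E'
import cv2
a=cv2.imread('pics/scene3.png')[120:270,280:450]; cv2.imwrite('pics/c3.png',cv2.resize(a,None,fx=4,fy=4,interpolation=cv2.INTER_CUBIC))
E
```

```text
(no output)
```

View pics/c3.png

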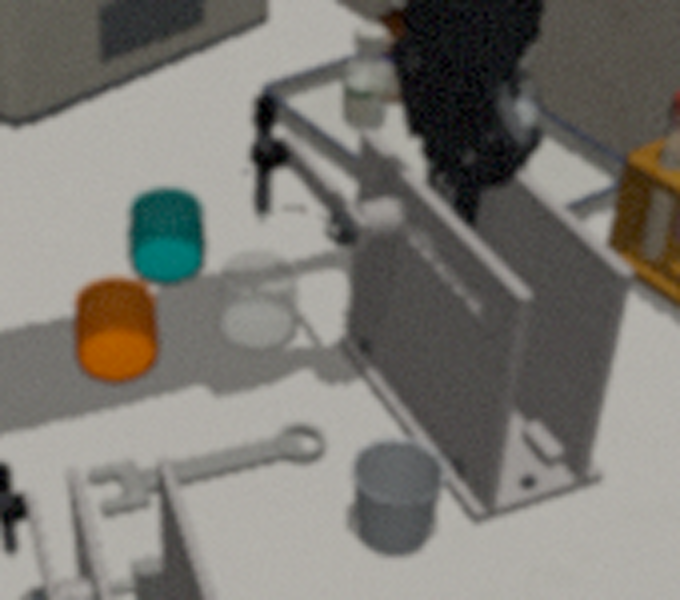

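The probe is vertical at crop (262,160), above the clear jar at (258,300). The cup and spanner are where they were, and the head is still gripped.

```bash
python3 -c "
from workcell import *
print(finish_job())"
```

```text
the job is handed in; nothing more can be done
None
```

I gripped the bolt head from above at 50 N with the jaws closing along the slot, which levelled the arm. I then slid the bolt about 86 mm, to roughly +37 mm. I handed the job in at about 6 s with the head still held; `finish_job()` gave no verdict.

The last checks, made before handing in:
- **Grip:** the fingers stopped at about 13 mm opening against the 14 mm head. The fingers' contact force on the head is not reported directly, and wrist force was about 6 N.
- **Probe over the jar:** the probe's visible surface is at bracket (-84, 124) mm and the jar's centre at (-85.5, 126) mm, so they are about 2–3 mm apart.
- **Level:** the probe is vertical to about 0.01 rad. A rougher line fit to points along the arm gave 0.04 rad, also inside the 0.1 limit.
- **Jar, cup and spanner:** the jar measures under 1 mm from its start. The cup and spanner look undisturbed, but I judged those by eye only.
- **Check that failed:** the top camera could not confirm the final position. It returned no points on the probe, probably because the robot arm blocked its view, so these final figures come from the scene camera alone.

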